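# Open the bench dust gate half a turn past the slack

## Robot

A 6-joint arm with a two-finger parallel gripper is mounted at the origin on the work surface. World frame = base frame: x ahead of the robot, y to its left, z up, the work surface at z = 0. Lengths are in m, angles in rad, forces in N, time in s.
With the tool pointing down it reaches from about 0.325 to 0.9 m from the base axis. Payload 6.1 kg.
Tool frame: the origin (TCP) lies midway between the tips of the shut fingers; the grasp point (between the pads) lies 19 mm behind it; z points along the fingers, y is the line along which they close (so a half turn about z gives the same grasp; the last joint's range is limited). The gripper opens to 85 mm and grips with 20 to 120 N. Pads are 22 mm wide; open, the fingers measure 114 mm over their backs; the gripper's body (76 mm by 85 mm) begins 54 mm behind the grasp point. The pads swing forward as they close: fully open they stand 13 mm farther back than shut.
Start: joints at [-1.366, 0.22, 1.526, -0, 1.395, -0.126], TCP at [0.203, -0.591, 0.231] pointing down, gripper open.
Joint ranges: [-2.98, 2.98], [-0.91, 2.08], [0.09, 2.57], [-1.24, 4.39], [0.2, 2.65], [-2.68, 2.68]. Speed limits (rad/s): [2.57, 2.57, 3.01, 3.14, 3.14, 3.14].

## Interface

Orientations are given as [roll, pitch, yaw] about the fixed x, y, z axes, in that order (R = Rz(yaw) Ry(pitch) Rx(roll)).
In Python, from plant import movep, move_l, set_joints, gripper_to, hold, inverse_kinematics, observe, get_image, get_calibration, Unreachable, job_done gives the robot as it stands. Calls block until the motion is done:
- movep(position, orientation): joint-space move of the TCP to a pose.
- move_l(position, feed=0.15, rotation=None, max_force=None): straight line of the TCP; rotation=None keeps the orientation; feed is the mean speed in m/s. With max_force (N) it stops when the force on the tool has changed by that much, and returns True; else False.
- set_joints(angles): joint-space move.
- gripper_to(opening, f_grip=None): finger opening in m; f_grip is the grip in N (None keeps the last); returns when the fingers have stopped.
- hold(seconds).
- inverse_kinematics(position, orientation): joint angles nearest the present ones, or None.
- observe(): the state.
- get_image(name): name is "scene" or "top" or "wrist"; returns (picture, depth): 480x640x3 uint8, red, green, blue; 480x640 float32, m along the optical axis (not along the pixel's ray), 0 where there is no reading.
- get_calibration(name): a dict with "intrinsics" (3x3 intrinsics, pixels), "world_from_camera" (4x4, takes a point from camera to world coordinates). Camera axes: x right, y down, z forward; pixel columns grow to the right and rows downward; lengths in m; the calibration is good to about 2 mm. A picture is of the moment at which its call begins: read the wrist's pose just before it. get_calibration takes no time and is no camera call; for the wrist camera it gives the pose at the moment of the call.
A pose or a line that the arm cannot do raises Unreachable and nothing moves.
- job_done(): hands the job in; it is judged then, once.
The state is a dict: "time_s": time; "q": joint angles; "joint_velocities": joint speeds; "joint_torque": joint torques, N m; "eef_pos": TCP position; "tcp_rot": TCP orientation; "ft_force": force on the tool from outside, world axes, zero at the start; "torque": the same for the moment, N m; "opening": finger opening in m; "grasp_force": force on a finger pad.
Only numpy, scipy, OpenCV 4.12 (cv2) and the standard library are available. Lean on these libraries where they do the work, as an engineer would, in place of code of your own. Each camera call takes 0.05 s, during which the arm holds its last target. There are 200 camera calls.

## Task

Open the bench dust gate with the green collar by half a turn of its handwheel, turning it anticlockwise (seen from above) by the red crank knob. The worn wheel has slack that does not count: turn until the slide begins to move and count the half turn from there, so that the slide ends about 60 mm farther out than it started. Use only the wheel, not the slide itself, leave the wheel of the grey-collared gate alone, and let go at the end.

Things in the scene. Friction and masses are not known exactly. Their poses are not given: they have to be found in the camera images.
- green_gate: Aluminium dust gate fixed on the bench, green round collar (94 mm wide, 73 mm high, centre at x = 135 mm). Origin: on the bench under the vertical axis of its black handwheel (122 mm wide, rim and hub tops at most 85 mm above the bench); +x: from the wheel over the collar to the slide's tab. 124 mm wide, x = -95 to 280 mm. Anticlockwise from above opens; it stays where left.
- green_knob (a point): Centre of the top of the red crank knob on the green gate's wheel, 135 mm above the bench. Upright, 24 mm in diameter, 50 mm high, 55 mm from the wheel's axis; it spins on its own pin, so it can be held from above and carried round the circle without turning the hand. About 4 N drives it once the slack is out.
- green_slide: Steel slide of the green gate with an upright orange tab (8 x 70 x 40 mm) at its outer end; origin: middle of its inner edge, 170 mm inward of the tab, 8.5 mm above the bench. It moves only along the gate's +x (outward opens). The wheel turns 0.4 to 2.0 rad freely (differs each time), then drives the slide 60 mm per half turn (19.1 mm per rad); at least 95 mm of opening is left.
- grey_knob (a point): Centre of the top of the red crank knob of the other, otherwise identical gate, whose collar is grey. To be left as it is.

How it is judged:
By the outcome, as a careful person would: the job done as asked, in the order asked, and still so for the second after the job is handed in, with the robot touching nothing.
It also fails if it takes over 40 s, if anything falls off the work surface, if the arm or the gripper's body presses on something with over 40 N, if the wrist force passes 120 N, or if a joint passes its speed limit or range.

## Working session

There is one attempt and no reset: what is moved stays moved. The work goes in short steps, each a Python script; the robot and the scene stay as the last script left them, time stands still between calls to the robot, and variables do not carry over. Pictures are saved under pics/ and viewed, at most 10 in all, crops included, and the job is handed in when it is done.

```bash
mkdir -p pics; ls; python3 - <<'E'
from plant import *
import cv2, numpy as np
ims=[]
for n in ("top","scene"):
    p,d=get_image(n); np.savez(f'pics/{n}0.npz',p=p,d=d)
    c=get_calibration(n); print(n,np.round(c['intrinsics'],1).tolist(),np.round(c['world_from_camera'],3).tolist())
    cv2.imwrite(f'pics/{n}0.png',cv2.cvtColor(p,cv2.COLOR_RGB2BGR))
print(observe()['time_s'])
E
```

```text
pics
top [[450.2, 0.0, 315.4], [0.0, 450.2, 232.8], [0.0, 0.0, 1.0]] [[-0.027, -0.985, 0.169, 0.389], [-0.999, 0.032, 0.027, -0.022], [-0.032, -0.168, -0.985, 0.784], [0.0, 0.0, 0.0, 1.0]]
scene [[610.8, 0.0, 317.5], [0.0, 610.8, 242.1], [0.0, 0.0, 1.0]] [[-0.668, 0.496, -0.554, 1.047], [0.744, 0.445, -0.498, 0.458], [-0.0, -0.746, -0.666, 0.754], [0.0, 0.0, 0.0, 1.0]]
0.1
```

View pics/top0.png

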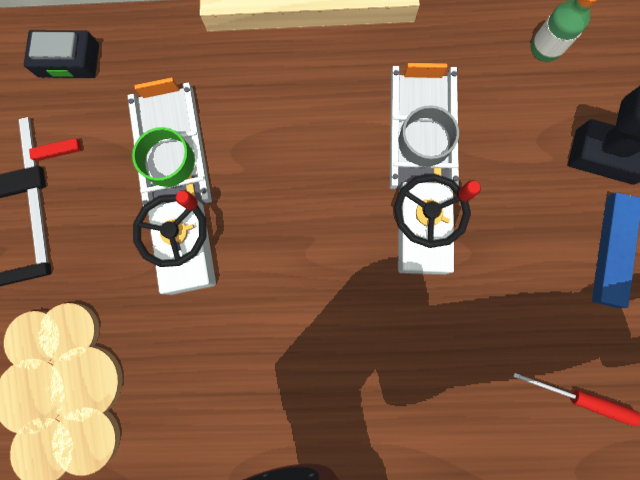

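View pics/scene0.png

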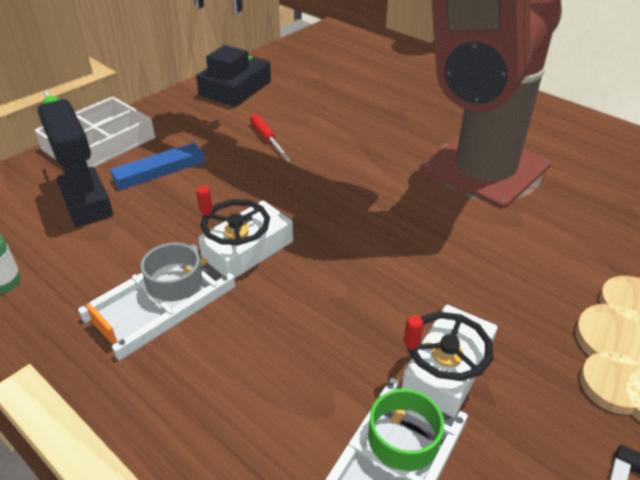

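The top view shows the green gate at left: collar (163,156), wheel hub (170,230), knob top about (186,200), tab (157,88). The grey gate is at right, with its hub at (432,210), and the scene view agrees. Next I'll measure these points.

```bash
cat > h.py <<'E'
from plant import *
import cv2, numpy as np
def cast(n,uv,z):
    c=get_calibration(n); T=c['world_from_camera']
    r=T[:3,:3]@np.linalg.inv(c['intrinsics'])@[uv[0],uv[1],1.]
    return T[:3,3]+r*(z-T[2,3])/r[2]
def blobs(p,lo,hi,amin=40):
    hsv=cv2.cvtColor(p,cv2.COLOR_RGB2HSV)
    m=cv2.inRange(hsv,np.array(lo),np.array(hi))
    _,l,s,c=cv2.connectedComponentsWithStats(m)
    return m,l,[(i,s[i],c[i]) for i in range(1,len(s)) if s[i][4]>=amin]
def points(n,d,mask):
    c=get_calibration(n); T=c['world_from_camera']
    v,u=np.nonzero(mask&(d>0)); z=d[v,u]
    P=np.linalg.inv(c['intrinsics'])@np.vstack([u*z,v*z,z])
    return (T[:3,:3]@P).T+T[:3,3]
E
python3 - <<'E'
from h import *
for n in('top','scene'):
    a=np.load(f'pics/{n}0.npz');p,d=a['p'],a['d']
    for nm,lo,hi in(('red',(0,190,110),(4,255,255)),('green',(50,150,60),(70,255,255)),('orange',(8,190,170),(16,255,255))):
        m,l,b=blobs(p,lo,hi)
        for i,s,c in b:
            P=points(n,d,l==i)
            if len(P)==0: print(n,nm,s,c,'nodepth');continue
            zt=np.percentile(P[:,2],95); Q=P[P[:,2]>zt-.006]
            print(n,nm,s[:5],c.round(1),'n',len(P),'zt %.3f'%zt,'topmean',Q.mean(0).round(3),'all',P.mean(0).round(3))
# hub: black disc, green gate
p,d=np.load('pics/top0.npz').values() if 0 else (np.load('pics/top0.npz')['p'],np.load('pics/top0.npz')['d'])
m=(p.max(2)<60).astype(np.uint8)*0
m=(p.max(2)<60).astype(np.uint8)
w=np.zeros_like(m); w[185:275,125:215]=m[185:275,125:215]
P=points('top',d,w>0); R=P[(P[:,2]>.07)&(P[:,2]<.1)]
print('rim',len(R),(R.min(0)).round(3),R.max(0).round(3))
cs,_=cv2.findContours(w,cv2.RETR_EXTERNAL,cv2.CHAIN_APPROX_NONE); c=max(cs,key=cv2.contourArea)
print(cv2.minAreaRect(c),cast('top',cv2.minAreaRect(c)[0],.082))
h=cast('top',(170,230),.085); print('hub ray',h)
E
```

```text
top red [ 30 138  51  23 641] [ 54.1 149.3] n 639 zt 0.018 topmean [0.693 0.473 0.016] all [0.692 0.473 0.014]
top red [459 181  22  20 274] [470.  190.3] n 274 zt 0.135 topmean [ 0.561 -0.239  0.133] all [ 0.559 -0.237  0.125]
top red [176 191  18  19 221] [184.4 199.5] n 220 zt 0.135 topmean [0.562 0.194 0.133] all [0.559 0.193 0.128]
top red [574 391  66  35 994] [607.9 408.5] n 990 zt 0.026 topmean [ 0.223 -0.457  0.023] all [ 0.223 -0.456  0.022]
top green [ 47  70  26   7 140] [59.7 72.8] n 139 zt 0.031 topmean [0.839 0.468 0.029] all [0.839 0.468 0.021]
top green [ 132  128   62   59 1451] [161.5 156. ] n 1449 zt 0.073 topmean [0.654 0.257 0.071] all [0.656 0.257 0.057]
top orange [405  63  42  15 454] [425.2  70.2] n 452 zt 0.048 topmean [ 0.808 -0.208  0.046] all [ 0.807 -0.207  0.032]
top orange [134  77  42  21 433] [155.8  87.9] n 427 zt 0.048 topmean [0.796 0.28  0.046] all [0.794 0.281 0.032]
scene red [251 114  22  25 230] [260.9 125.7] n 230 zt 0.027 topmean [ 0.226 -0.453  0.024] all [ 0.228 -0.452  0.023]
scene red [198 186  13  28 212] [204.  198.2] n 211 zt 0.136 topmean [ 0.564 -0.235  0.134] all [ 0.566 -0.232  0.122]
scene red [405 316  18  33 322] [413.5 330.1] n 321 zt 0.137 topmean [0.565 0.198 0.135] all [0.568 0.2   0.125]
scene green [44 97 14  5 48] [50.1 98.9] n 48 zt 0.185 topmean [ 0.608 -0.621  0.183] all [ 0.607 -0.621  0.183]
scene green [ 370  389   73   80 2459] [405.5 428.1] n 2449 zt 0.075 topmean [0.658 0.26  0.073] all [0.657 0.259 0.059]
scene orange [ 88 305  27  37 161] [102.1 324.1] n 161 zt 0.051 topmean [ 0.812 -0.201  0.048] all [ 0.813 -0.193  0.043]
rim 1750 [0.464 0.173 0.071] [0.58  0.291 0.089]
((168.70001220703125, 231.10000610351562), (71.10697174072266, 71.10697174072266), 26.56505012512207) [0.51984608 0.23193793 0.082     ]
hub ray [0.52100098 0.22880629 0.085     ]
```

```bash
python3 - <<'E'
from h import *
o=observe(); print(o['tcp_rot'],o['ft_force'])
C=np.array([.520,.231]); 
for yaw in np.arange(-3,3.1,.5):
    q=inverse_kinematics([*C,.25],[np.pi,0,yaw]); print(yaw,None if q is None else np.round(q,2))
E
```

```text
[-3.13985906e+00 -2.40106358e-04  3.30798939e-01] [ 0.2303609  -0.46569345  0.4036079 ]
-3.0 [ 0.28  0.07  1.65  0.    1.41 -1.43]
-2.5 [ 0.28  0.07  1.65  0.    1.41 -1.93]
-2.0 [ 0.28  0.07  1.65  0.    1.41 -2.43]
-1.5 None
-1.0 None
-0.5 [ 0.28  0.07  1.65 -0.    1.41  2.35]
0.0 [ 0.28  0.07  1.65 -0.    1.41  1.85]
0.5 [ 0.28  0.07  1.65 -0.    1.41  1.35]
1.0 [ 0.28  0.07  1.65 -0.    1.41  0.85]
1.5 [ 0.28  0.07  1.65 -0.    1.41  0.35]
2.0 [ 0.28  0.07  1.65  0.    1.41 -0.15]
2.5 [ 0.28  0.07  1.65  0.    1.41 -0.65]
3.0 [ 0.28  0.07  1.65  0.    1.41 -1.15]
```

```bash
python3 - <<'E'
from h import *
move_l([.203,-.591,.32],feed=.25)
movep([.52,.231,.30],[np.pi,0,1.75])
gripper_to(.05,f_grip=30)
p,d=get_image('wrist'); c=get_calibration('wrist')
t,td=get_image('top'); print(observe()['time_s'],observe()['eef_pos'])
cv2.imwrite('pics/w1.png',cv2.cvtColor(np.hstack([cv2.resize(p,(400,300)),cv2.resize(t,(400,300))]),cv2.COLOR_RGB2BGR))
m,l,b=blobs(p,(0,190,110),(4,255,255))
for i,s,cc in b:
    P=points('wrist',d,l==i)
    if len(P): zt=np.percentile(P[:,2],95); Q=P[P[:,2]>zt-.006]; print(s,cc,zt.round(3),Q.mean(0).round(4),((Q.max(0)+Q.min(0))/2).round(4))
P=points('wrist',d,p.max(2)<60); R=P[(abs(P[:,2]-.08)<.012)&(np.hypot(P[:,0]-.52,P[:,1]-.231)<.075)&(np.hypot(P[:,0]-.52,P[:,1]-.231)>.045)]
# circle fit (least squares)
A=np.c_[2*R[:,:2],np.ones(len(R))]; s=np.linalg.lstsq(A,(R[:,:2]**2).sum(1),rcond=None)[0]
print('fit',len(R),s[:2],np.sqrt(s[2]+s[:2]@s[:2]), R.min(0),R.max(0))
m,l,b=blobs(t,(8,190,170),(16,255,255)); print([(x[1],x[2]) for x in b])
E
```

```text
4.2333 [0.5200081  0.23097854 0.30001609]
[ 495    0   30   46 1110] [509.38828829  22.05765766] 0.017 [0.695  0.4536 0.0158] [0.6959 0.4537 0.0153]
[341 242  22  27 419] [351.05011933 255.76610979] 0.135 [0.5607 0.1989 0.1332] [0.5613 0.1985 0.1326]
fit 3118 [0.5209384  0.23512804] 0.053259273803066144 [0.46335098 0.17614722 0.0766163 ] [0.58023014 0.29354696 0.08650874]
[(array([405,  63,  42,  15, 454], dtype=int32), array([425.24669604,  70.24669604])), (array([134,  77,  42,  21, 433], dtype=int32), array([155.93533487,  87.98152425]))]
```

View pics/w1.png

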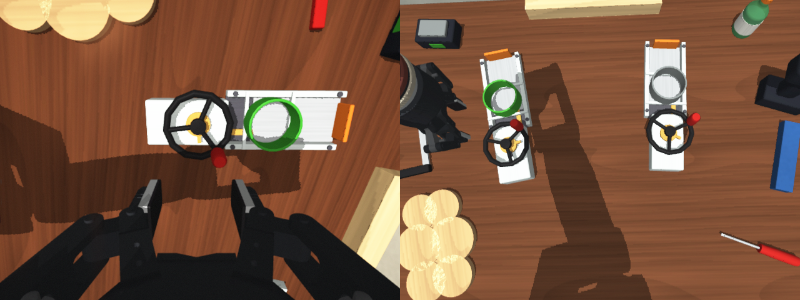

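The left half (wrist view) shows the knob at about (219,158) and the wheel hub at (198,125). The right half (top view) shows the tab still visible at (495,55). The cameras agree within 4 mm, so I'll average them, grip the knob and take a few small steps.

```bash
cat >> h.py <<'E'
import json
def tab():
    p,d=get_image('top'); m,l,b=blobs(p,(8,150,120),(18,255,255),20)
    b=[x for x in b if x[2][0]<300 and x[2][1]<150]
    if not b: return None
    x=max(b,key=lambda x:x[1][4]); return (*cast('top',x[2],.032)[:2], int(x[1][4]))
def step(st,dphi,feed=.05):
    st['phi']+=dphi; u=np.array([np.cos(st['phi']),np.sin(st['phi'])])
    t=np.array(st['C'])+.055*u
    hit=move_l([*t,st['z']],feed=feed,max_force=35)
    o=observe(); F=o['ft_force'][:2]-np.array(st['F0'][:2]); fr=F@u; ft=F@[-u[1],u[0]]
    st['C']=(np.array(st['C'])+np.clip(3e-5*fr,-.0007,.0007)*u).tolist()
    T=tab(); s=None if T is None else (np.array(T[:2])-st['T0'][:2])@[np.cos(.185),np.sin(.185)]
    print('phi %.2f fr %.1f ft %.1f fz %.1f slide %s A %s C %s t %.1f g %.3f %s'%(st['phi'],fr,ft,o['ft_force'][2]-st['F0'][2],None if s is None else round(s*1000,1),T and T[2],np.round(st['C'],4),o['time_s'],o['opening'],hit))
    json.dump(st,open('st.json','w')); return s,fr,ft,hit
E
python3 - <<'E'
from h import *
K=np.array([.5625,.197]); C=np.array([.521,.233])
st=dict(z=.100,C=C.tolist(),phi=float(np.arctan2(*(K-C)[::-1])))
move_l([*K,.16],feed=.2); hold(.2)
st['F0']=observe()['ft_force'].tolist(); st['T0']=tab(); print(st)
hit=move_l([*K,.100],feed=.08,max_force=10); print(hit)
gripper_to(.015,f_grip=25); o=observe(); print(o['opening'],o['grasp_force'],o['ft_force']-st['F0'],o['eef_pos'])
if .018<o['opening']<.03 and not hit:
    for i in range(3): step(st,.12)
p,d=get_image('wrist');t,_=get_image('scene')
cv2.imwrite('pics/g1.png',cv2.cvtColor(np.hstack([cv2.resize(p,(400,300)),cv2.resize(t,(400,300))]),cv2.COLOR_RGB2BGR))
E
```

```text
{'z': 0.1, 'C': [0.521, 0.233], 'phi': -0.7145492038528388, 'F0': [0.44834041522766577, 0.07891711379214804, -0.23649378508310748], 'T0': None}
False
0.02328144286893612 25.83191203120805 [-0.86825522 -1.27145267  1.86883623] [0.56294771 0.19719795 0.10082793]Traceback (most recent call last):
  File "<stdin>", line 9, in <module>
  File "h.py", line 29, in step
    T=tab(); s=None if T is None else (np.array(T[:2])-st['T0'][:2])@[np.cos(.185),np.sin(.185)]
                                                       ~~~~~~~~^^^^
TypeError: 'NoneType' object is not subscriptable
```

```bash
python3 - <<'E'
from h import *
p,d=get_image('wrist');t,_=get_image('top'); s,_=get_image('scene')
print(observe()['eef_pos'],observe()['ft_force'],observe()['time_s'])
cv2.imwrite('pics/g2.png',cv2.cvtColor(np.vstack([np.hstack([cv2.resize(p,(400,300)),cv2.resize(t,(400,300))]),np.hstack([cv2.resize(s,(400,300)),t[0:300,0:400]])]),cv2.COLOR_RGB2BGR))
E
```

```text
[0.56724326 0.20237659 0.10066031] [0.10270418 0.86648952 4.46641404] 7.1083
```

View pics/g2.png

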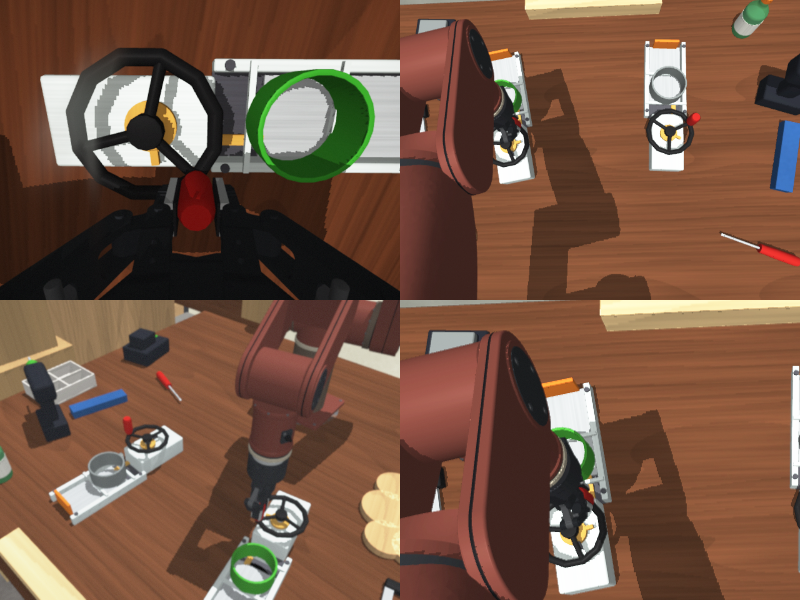

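The wrist half shows the red knob held between the pads. In the top view the tab's right corner, about (185,80) in full-picture pixels, is still visible beside the forearm. I'll follow that corner together with the tangential force.

```bash
cat >> h.py <<'E'
def corner(p):
    hsv=cv2.cvtColor(p,cv2.COLOR_RGB2HSV)[:130,:230]
    v,u=np.nonzero(cv2.inRange(hsv,np.array((8,150,120)),np.array((16,255,255))))
    if len(u)<15: return None
    k=u>=u.max()-4; return np.array([u.max(),v[k].mean(),len(u)])
def tab():
    c=corner(get_image('top')[0])
    return None if c is None else (*cast('top',c[:2],.032)[:2],int(c[2]))
E
python3 - <<'E'
from h import *
c=corner(np.load('pics/top0.npz')['p']); T0=(*cast('top',c[:2],.032)[:2].tolist(),0); print(c,T0)
st=dict(z=.1,C=[.521,.233],phi=-.7145+.12,F0=[.448,.079,-.236],T0=T0)
n=0
for i in range(16):
    s,fr,ft,hit=step(st,.12)
    n=n+1 if ft<-2.5 else 0
    if hit or n>=3 or abs(fr)>20 : break
E
```

```text
[  229.            80.45336788 16872.        ] (0.8031327698832657, 0.1473019903430685, 0)
phi -0.47 fr 0.1 ft -0.7 fz 6.3 slide 14.3 A 8335 C [0.521 0.233] t 7.4 g 0.023 False
phi -0.35 fr 1.4 ft -0.1 fz 5.8 slide 17.1 A 8442 C [0.521 0.233] t 7.7 g 0.023 False
phi -0.23 fr -0.2 ft 0.7 fz 5.6 slide 20.8 A 9030 C [0.521 0.233] t 8.1 g 0.023 False
phi -0.11 fr 2.7 ft 0.2 fz 5.7 slide 22.7 A 9282 C [0.5211 0.233 ] t 8.4 g 0.023 False
phi 0.01 fr 3.0 ft -0.1 fz 5.4 slide 24.6 A 9683 C [0.5212 0.233 ] t 8.7 g 0.023 False
phi 0.13 fr 2.3 ft -0.5 fz 5.0 slide 25.6 A 9945 C [0.5213 0.233 ] t 9.1 g 0.023 False
phi 0.25 fr 3.5 ft 0.8 fz 5.3 slide 26.8 A 10187 C [0.5214 0.233 ] t 9.4 g 0.023 False
phi 0.37 fr 3.8 ft 0.4 fz 5.2 slide 26.2 A 10672 C [0.5215 0.2331] t 9.7 g 0.023 False
phi 0.49 fr 3.6 ft 0.9 fz 5.0 slide 18.5 A 11060 C [0.5216 0.2331] t 10.1 g 0.023 False
phi 0.61 fr 4.2 ft -0.5 fz 6.1 slide 10.0 A 11680 C [0.5217 0.2332] t 10.4 g 0.023 False
phi 0.73 fr 4.4 ft -1.1 fz 5.7 slide 3.3 A 12221 C [0.5218 0.2333] t 10.7 g 0.023 False
phi 0.85 fr 3.7 ft -1.7 fz 6.0 slide 2.7 A 12708 C [0.5219 0.2333] t 11.1 g 0.023 False
phi 0.97 fr 3.8 ft -0.2 fz 5.3 slide -0.2 A 13226 C [0.5219 0.2334] t 11.4 g 0.023 False
phi 1.09 fr 2.8 ft -0.9 fz 5.5 slide 0.4 A 13692 C [0.522  0.2335] t 11.7 g 0.023 False
phi 1.21 fr 4.5 ft -0.8 fz 6.8 slide 1.3 A 14176 C [0.522  0.2336] t 12.1 g 0.023 False
phi 1.33 fr 2.7 ft -0.1 fz 6.8 slide 1.1 A 14462 C [0.522  0.2337] t 12.4 g 0.023 False
```

```bash
python3 - <<'E'
from h import *
p,d=get_image('wrist');t,_=get_image('top')
t0=np.load('pics/top0.npz')['p']
for x in (t0,t):
    m,l,b=blobs(x,(8,190,170),(16,255,255),8); print([(q[1].tolist(),q[2].round(1).tolist()) for q in b])
print(observe()['ft_force'],observe()['eef_pos'])
cv2.imwrite('pics/g3.png',cv2.cvtColor(np.vstack([np.hstack([cv2.resize(p,(400,300)),cv2.resize(t,(400,300))]),np.hstack([cv2.resize(x[40:190,90:290],(400,300)) for x in(t,t0)])]),cv2.COLOR_RGB2BGR))
np.savez('pics/g3.npz',p=p,t=t)
E
```

```text
[([585, 0, 12, 6, 33], [589.5, 1.8]), ([405, 63, 42, 15, 454], [425.2, 70.2]), ([134, 77, 42, 21, 433], [155.8, 87.9])]
[([583, 0, 14, 6, 51], [588.1, 2.3]), ([405, 63, 42, 15, 449], [425.1, 70.3]), ([133, 70, 43, 20, 454], [155.3, 80.4])]
[1.47505181 2.92428534 6.69120218] [0.53558665 0.28786698 0.10073289]
```

View pics/g3.png

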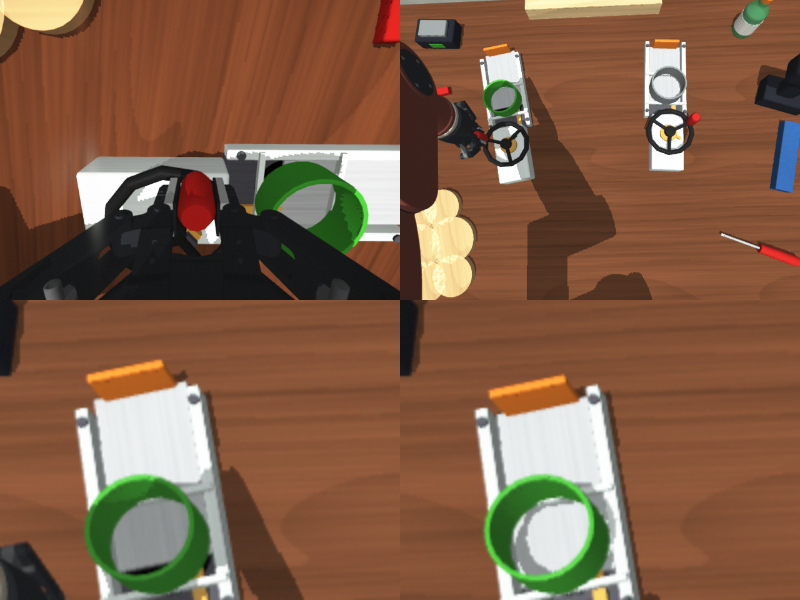

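The tab is now fully visible in the top view, and its centroid has moved from (155.8,87.9) to (155.3,80.4), so the slide is already being driven. I'll continue, measuring the tab after each step.

```bash
cat >> h.py <<'E'
def tab():
    m,l,b=blobs(get_image('top')[0],(8,190,170),(16,255,255),60)
    b=[x for x in b if x[2][0]<300 and x[2][1]<150]
    if not b: return None
    x=max(b,key=lambda x:x[1][4]); return (*cast('top',x[2],.032)[:2].tolist(), int(x[1][4]))
E
python3 - <<'E'
from h import *
st=json.load(open('st.json')); st['T0']=(*cast('top',(155.8,87.9),.032)[:2].tolist(),433)
for i in range(22):
    s,fr,ft,hit=step(st,.15)
    if hit or abs(fr)>20 or s is None or s>.052: break
E
```

```text
phi 1.48 fr 3.5 ft -0.3 fz 7.8 slide 17.6 A 458 C [0.522  0.2338] t 12.9 g 0.023 False
phi 1.63 fr 2.7 ft -0.2 fz 8.0 slide 20.4 A 455 C [0.522  0.2339] t 13.2 g 0.023 False
phi 1.78 fr 2.7 ft -0.2 fz 9.0 slide 23.4 A 457 C [0.522 0.234] t 13.6 g 0.023 False
phi 1.93 fr 3.2 ft -0.1 fz 8.5 slide 26.3 A 462 C [0.522  0.2341] t 14.0 g 0.023 False
phi 2.08 fr 2.2 ft -0.2 fz 8.7 slide 29.2 A 464 C [0.522  0.2341] t 14.3 g 0.023 False
phi 2.23 fr 2.3 ft 0.1 fz 10.2 slide 32.0 A 460 C [0.5219 0.2342] t 14.7 g 0.023 False
phi 2.38 fr 0.7 ft 0.1 fz 9.1 slide 34.8 A 466 C [0.5219 0.2342] t 15.1 g 0.023 False
phi 2.53 fr 0.5 ft -0.1 fz 10.4 slide 37.7 A 469 C [0.5219 0.2342] t 15.4 g 0.023 False
phi 2.68 fr 0.2 ft -0.3 fz 9.7 slide 40.5 A 468 C [0.5219 0.2342] t 15.8 g 0.023 False
phi 2.83 fr 0.3 ft -0.5 fz 9.3 slide 43.2 A 469 C [0.5219 0.2342] t 16.2 g 0.024 False
phi 2.98 fr 0.3 ft 0.5 fz 10.1 slide 46.1 A 475 C [0.5219 0.2342] t 16.5 g 0.024 False
phi 3.13 fr -1.0 ft 0.6 fz 9.6 slide 48.8 A 471 C [0.5219 0.2342] t 16.9 g 0.023 False
phi 3.28 fr -0.8 ft -0.9 fz 9.8 slide 51.6 A 472 C [0.5219 0.2342] t 17.3 g 0.023 False
phi 3.43 fr -0.6 ft -0.3 fz 8.7 slide 54.4 A 476 C [0.5219 0.2342] t 17.6 g 0.023 False
```

```bash
python3 - <<'E'
from h import *
st=json.load(open('st.json'))
s,*_=step(st,.14); s,*_=step(st,.14)
if s<.0595: s,*_=step(st,(.060-s)/.0191)
gripper_to(.05); e=observe()['eef_pos']
move_l([e[0],e[1],.24],feed=.15)
movep([.40,-.05,.35],[np.pi,0,1.75])
p,d=get_image('top'); 
a=np.load('pics/top0.npz')
U=np.array([np.cos(.185),np.sin(.185)])
for q,dd in((a['p'],a['d']),(p,d)):
    m,l,b=blobs(q,(8,190,170),(16,255,255),60)
    for i,sx,c in b:
        if c[0]<300:
            P=points('top',dd,l==i); Q=P[P[:,2]>.042]; print(c,sx[4],Q.mean(0).round(4),Q[:,:2].mean(0)@U)
    m,l,b=blobs(q,(0,190,110),(4,255,255)); print([x[2].round(1).tolist() for x in b])
print(tab(),observe()['time_s'],observe()['ft_force'])
cv2.imwrite('pics/f.png',cv2.cvtColor(p,cv2.COLOR_RGB2BGR))
E
```

```text
phi 3.57 fr 0.2 ft -0.2 fz 9.6 slide 57.1 A 476 C [0.5219 0.2342] t 18.0 g 0.023 False
phi 3.71 fr 0.4 ft -0.6 fz 9.8 slide 59.8 A 480 C [0.5219 0.2342] t 18.3 g 0.023 False
[155.83602771  87.91224018] 433 [0.7959 0.2798 0.0459] 0.8337721181346044
[[54.1, 149.3], [470.0, 190.3], [184.4, 199.5], [607.9, 408.5]]
[[54.9, 149.2]]
None 21.0417 [-0.17380193  0.23942454  0.06497528]
```

View pics/f.png

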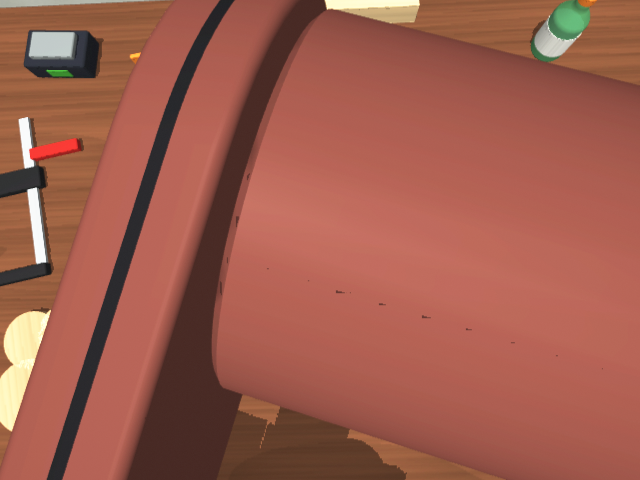

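The arm's upper links block the top camera here; only the tab's edge at (135,57) shows. I'll go back toward the start pose and check from there.

```bash
python3 - <<'E'
from h import *
movep([.203,-.591,.30],[np.pi,0,.33]); hold(.2)
p,d=get_image('top'); a=np.load('pics/top0.npz'); U=np.array([np.cos(.185),np.sin(.185)])
for q,dd in((a['p'],a['d']),(p,d)):
    m,l,b=blobs(q,(8,190,170),(16,255,255),60)
    for i,sx,c in b:
        P=points('top',dd,l==i); Q=P[P[:,2]>.042]; print(c,sx[4],Q.mean(0).round(4),(Q[:,:2].mean(0)@U).round(4))
    m,l,b=blobs(q,(0,190,110),(4,255,255)); print([x[2].round(1).tolist() for x in b])
print(tab(),observe()['time_s'],observe()['ft_force'])
cv2.imwrite('pics/f2.png',cv2.cvtColor(p,cv2.COLOR_RGB2BGR))
E
```

```text
[425.24669604  70.24669604] 454 [ 0.8085 -0.2074  0.0461] 0.7565
[155.83602771  87.91224018] 433 [0.7959 0.2798 0.0459] 0.8338
[[54.1, 149.3], [470.0, 190.3], [184.4, 199.5], [607.9, 408.5]]
[151.14128035  57.98896247] 453 [0.8555 0.2907 0.046 ] 0.8944
[425.19469027  70.25442478] 452 [ 0.8084 -0.2076  0.0461] 0.7564
[[54.1, 149.3], [470.0, 190.3], [177.3, 255.9], [608.0, 408.5]]
(0.8542691566227374, 0.2917276325738125, 455) 23.4167 [ 0.07987035 -0.31662001 -0.5677697 ]
```

View pics/f2.png

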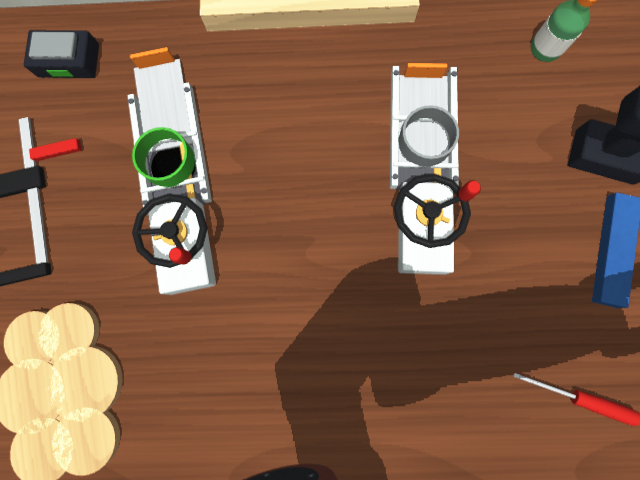

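The top view shows the green tab now at (151,58), 60.6 mm farther out by depth. The green knob is at (177,256). The grey gate hasn't moved (knob at 470,190) and the robot is clear of everything.

```bash
python3 -c "
from plant import *
print(job_done())"
```

```text
the job is handed in; nothing more can be done
None
```

The green gate is open by half a turn past the slack: its slide measured about 60 mm farther out, the knob is released, the grey gate is unmoved, and the job was handed in at about 23 s.

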